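Tap a flanged bearing cup square into a saw-arm casting

TASK

Start the flanged bearing cup, nose down, in the sleeved bore of the green casting and let go of it; then, with the plain round drift from the wooden block, tap the cup down on its rim, a little at a time on alternate sides so that it never cocks noticeably, until sleeve and cup are fully home and its flange sits flat on the casting. Tap only on the steel flange, never on the sealed bearing in the middle, and do not push the cup in with the gripper. Put the drift back upright in the hole it came from and leave the other things where they are.

Things in the scene. Friction and masses are not known exactly. Their poses are not given: they have to be found in the camera images.
- cup: Steel flanged bearing cup, standing nose down, 0.25 kg. A blunt cone 28 mm high, 40 mm diameter at the nose and 50 mm at the top, then the flange, 62 mm diameter, 8 mm thick (36 mm in all). Flange face: flat ring, radius 18 to 31 mm; inside it, 8 mm lower, the black-sealed bearing. Grip the flange from above. Origin: centre of the nose's underside, z up its axis.
- cup_shoulder (a point): Point on the cup's axis at the flange's underside, 28 mm above cup; the flange's top face is 8 mm above it. When home it coincides with bore. Pressed down on one side of the rim (about 6 to 15 N), that side sinks, stays down, and the far side stays up; a push on one side alone cocks the cup by more than 10 degrees.
- bore (a point): Centre of the bore's mouth, in the casting's flat top, 45 mm above the bench. Vertical through bore, 52 mm diameter, lined by a split steel sleeve: eight stiff-sliding segments round the bore, 52 mm inside, 62 mm outside, standing 15 mm proud. The cup set in by hand rests with its flange on them, 15 mm above the casting; they go down with it, flush at the end.
- housing: Green cast saw-arm end fixed to the bench: square head 110 x 110 x 45 mm with the bore in its centre, and a 55 mm wide, 40 mm high arm reaching 160 mm out along its +x. Origin: centre of the head's underside.
- drift: Plain round brass drift, 18 mm diameter, 130 mm long, flat ends, 0.25 kg, standing upright in one of the two holes of the wooden block. Origin: centre of its lower end, z up along the rod. It stands 10 mm above the bench, 95 mm showing above the block.
- block: Light wooden tool block fixed to the bench, 50 mm (x) by 130 mm (y) by 45 mm high, with two upright holes 23 mm diameter, 35 mm deep, chamfered mouths, at 40 mm either side of its centre along its y. Either may hold the drift. Origin: centre of its underside.
- punch: Bystander: dark steel punch, 18 mm diameter body with a slender point up, 125 mm tall, upright in the block's other hole, its point 135 mm above the bench. Origin: centre of its lower end.
- jar: Bystander: white plastic jar with black cap, 60 mm diameter, 70 mm high. Origin: centre of its underside.
- spacer: Bystander: plain flat steel ring, 62 mm outside, 40 mm inside diameter, 12 mm high, without any nose. Origin: centre of its underside.
- driver: Bystander: screwdriver with wooden handle lying on the bench. Origin: under its middle.
Mind the look-alikes: they are no part of the job. There is more than one size of the cup; the one meant has the size given above.

How it is judged:
On the way, in this order (a step that is already met when the one before it is completed fails the run):
1. the cup stands started in the bore, let go, its flange still 12 to 18 mm above the casting (z of cup_shoulder in the frame of bore between 0.012 and 0.018 m and horizontal distance between cup_shoulder and bore below 0.005 m and angle between cup's own z axis and vertical below 0.12 rad and contact force between anything else and cup above 0.05 N and contact force between the fingers and cup below 0.1 N), for 0.2 s.
2. the drift bears on the rim while the cup is part-way in (contact force between drift and cup above 1 N and z of cup_shoulder in the frame of bore between 0.002 and 0.009 m).
3. the cup is home: flange flat on the casting (z of cup_shoulder in the frame of bore below 0.0018 m and horizontal distance between cup_shoulder and bore below 0.004 m and angle between cup's own z axis and vertical below 0.03 rad), for 0.2 s.
At the end, for the whole second after the job is handed in: The cup's flange lies on the casting (gap under 1.8 mm, centred within 4 mm, tilt under 0.03 rad) and the drift stands released in the hole it came from (within 12 mm, tilt under 0.2 rad), all at rest (all of step 3 and distance of drift from where it was at the start of the episode below 0.012 m and angle between drift's own z axis and vertical below 0.2 rad and contact force between the fingers and drift below 0.1 N and linear speed of drift below 0.02 m/s and linear speed of cup below 0.01 m/s); the robot touches nothing.
It fails at once if the cup is cocked in the bore by more than 0.17 rad (10 degrees) (angle between cup's own z axis and vertical above 0.17 rad and z of cup_shoulder in the frame of bore below 0.0145 m and horizontal distance between cup_shoulder and bore below 0.012 m).
It fails at once if the gripper pushes the cup in (contact force between any of the fingers, the arm and cup above 1 N and z of cup_shoulder in the frame of bore below 0.012 m and horizontal distance between cup_shoulder and bore below 0.012 m).
It fails at once if another thing than the drift is used to push the cup (contact force between any of jar, spacer, driver, punch and cup above 1 N).
It fails at once if the drift presses on the bearing in the middle (contact force between drift and cup above 1 N and horizontal distance between drift and cup_shoulder below 0.01 m).
It fails at once if a bystander is moved by more than 25 mm (distance of any of jar, spacer, driver, punch from where it was at the start of the episode above 0.025 m).
It also fails if it takes over 72 s, if anything falls off the work surface, if the arm or the gripper's body presses on something with over 40 N, if the wrist force passes 120 N, or if a joint passes its speed limit or range.

ROBOT

A 7-joint arm with a two-finger parallel gripper is mounted at the origin on the work surface. World frame = base frame: x ahead of the robot, y to its left, z up, the work surface at z = 0. Lengths are in m, angles in rad, forces in N, time in s.
With the tool pointing down it reaches from about 0.425 to 1.025 m from the base axis. Payload 9.4 kg.
Tool frame: the origin (TCP) lies at the centre of the arm's flange, where the gripper is bolted on; the fingertips stand 173 mm ahead of it and the grasp point (between the pads) lies 155 mm ahead of it (bot.tip_extent is the distance from the TCP to the fingertips, in m); z points along the fingers, y is the line along which they close (so a half turn about z gives the same grasp; the last joint's range is limited). The gripper opens to 85 mm and grips with 20 to 120 N. Pads are 22 mm wide; open, the fingers measure 114 mm over their backs; the gripper's body (76 mm by 85 mm) begins 54 mm behind the grasp point. The pads swing forward as they close: fully open they stand 13 mm farther back than shut.
Start: joints at [-1.22, 0.599, -0.003, 1.599, 0.002, 0.943, -0.08], TCP at [0.301, 0.66, 0.405] pointing down, gripper open.
Joint ranges: [-2.57, 2.57], [-0.35, 1.97], [-1.29, 1.29], [0.11, 2.56], [-1.05, 4.19], [0.11, 1.86], [-2.63, 2.63]. Speed limits (rad/s): [2.22, 2.22, 3.01, 3.01, 3.14, 3.14, 3.14].

INTERFACE

Orientations are given as a rotation vector (axis times angle).
In Python, from cell import bot, eyes gives the robot as it stands. The module is installed in compiled form; this text tells all that it offers.
- The arm moves only by the tool drive_tool, never from a script. Its argument "steps" is a list of rows, each a list of 7 numbers: the finger opening in cm, from 0 to 8.54, then the shift along the tool's x, y, z in cm, then the turn, a rotation vector about the tool's x, y, z in rad. A call has 1 to 12 rows; each row shifts and turns the commanded pose from where the row before left it, along the tool's axes as they then stand; what a row does not reach is not made up. A row lasts 1/10 s, in which the tool goes at most 50 mm and 8.59 degrees, less where a joint would pass 70% of its speed; a pose out of reach is approached as far as the arm can. A call is refused whole if a number of a shift passes 5 or a number of a turn 0.15, either way. A call with a gripper value outside its range is refused whole. The fingers move at their own pace and stop on an object; "squeeze" is the grip in N (left out, the last holds). Time passes only in rows, so rows that do not move let the fingers close. It gives the time, the measured TCP pose, the force, the opening and the grip force at its end, in the units of the state.
- bot.observe(): the state, without advancing time (a new reading comes with each control period).
- eyes.grab_frame(name): name is "scene" or "top"; returns (picture, depth): 420x560x3 uint8, red, green, blue; 420x560 float32, m along the optical axis (not along the pixel's ray), 0 where there is no reading.
- eyes.camera_model(name): a dict with "camera_matrix" (3x3 intrinsics, pixels), "k1" (the pictures are not rectified: a ray, as slopes to the right and down, at radius r is drawn at 1 + k1 r^2 times it, then the intrinsics apply), "world_to_cam" (4x4, takes a point from world to camera coordinates). Camera axes: x right, y down, z forward; pixel columns grow to the right and rows downward; lengths in m; the calibration is good to about 2 mm. A picture is of the moment at which its call begins. camera_model takes no time and is no camera call.
- bot.job_done(): hands the job in; it is judged then, once.
Trained networks look in the newest picture that a camera, given by its name, has taken for a name from the list of things; names that differ only in an ending like _2 or _b are one class to them, and where a whole thing is asked for, a point or a joint stands for the part that bears it (a point fixed in the world has none). Each returns a list of dicts, best first, with "score" (0 to 1); they miss things now and then, are a little off and sometimes report something else, mostly with a low value. They report only what shows in the picture. A call takes as long as a camera call. They do not tell look-alikes from the thing itself.
- eyes.silhouettes(thing, camera): "pixels" (420x560 bool, what is visible of it) and "box" ([left, top, width, height] in pixels, round what is visible of it).
The state is a dict: "time_s": time; "joint_positions": joint angles; "joint_velocities": joint speeds; "joint_torque": joint torques, N m; "tool_pos": TCP position; "ee_rot": TCP orientation; "wrist_force": force on the tool from outside, world axes, zero at the start; "ft_torque": the same for the moment, N m; "finger_gap": finger opening in m; "finger_force": force on a finger pad.
Only numpy, scipy, OpenCV 4.12 (cv2) and the standard library are available. Lean on these libraries where they do the work, as an engineer would, in place of code of your own. Each camera call takes 0.05 s, during which the arm holds its last target. There are 200 camera calls.

## Working session

There is one attempt and no reset: what is moved stays moved. The work goes in short steps, Python scripts to look and compute and a tool call to move; the robot and the scene stay as the last step left them, time stands still between calls to the robot, and variables do not carry over. Pictures are saved under pics/ and viewed, at most 13 in all, crops included, and the job is handed in when it is done.

Besides the shell and the picture viewer there is one more tool, called after "Call:" as a command line: name --pt "numbers of a row" for each row, then --argument value for the rest. drive_tool: Moves the arm, as the interface text tells. Its arguments: {"type":"object","properties":{"steps":{"type":"array"},"squeeze":{"type":"number"}},"required":["steps"]}

```bash
mkdir -p pics; cat > h.py <<'E'
import numpy as np, cv2
from cell import bot, eyes
def world(cam,d,mask=None):
    m=eyes.camera_model(cam);K=np.array(m["camera_matrix"]);T=np.linalg.inv(np.array(m["world_to_cam"]))
    v,u=np.nonzero((d>0)&(mask if mask is not None else True))
    p=cv2.undistortPoints(np.c_[u,v].astype(np.float32)[:,None],K,np.array([m["k1"],0,0,0.]))[:,0]
    z=d[v,u];P=np.c_[p*z[:,None],z]
    return P@T[:3,:3].T+T[:3,3],u,v
def proj(cam,X):
    m=eyes.camera_model(cam);W=np.array(m["world_to_cam"])
    return cv2.projectPoints(np.atleast_2d(X).astype(float),cv2.Rodrigues(W[:3,:3])[0],W[:3,3],np.array(m["camera_matrix"]),np.array([m["k1"],0,0,0.]))[0][:,0]
E
python3 - <<'E'
from h import *
for c in("scene","top"):
    im,d=eyes.grab_frame(c);cv2.imwrite(f"pics/{c}0.png",im[:,:,::-1])
    np.save(c+"d.npy",d)
    for t in("cup","housing","drift","block","punch","jar","spacer","driver"):
        for r in eyes.silhouettes(t,c)[:3]:
            P,_,_=world(c,d,r["pixels"])
            if len(P)<5: continue
            top=P[P[:,2]>np.percentile(P[:,2],98)-.004]
            print(c,t,round(r["score"],2),r["box"],np.median(P,0).round(3),"top",top.mean(0).round(3),np.ptp(top,0).round(3))
s=bot.observe();print(s["tool_pos"],s["ee_rot"],s["wrist_force"])
E
```

```text
scene cup 0.88 [224.3, 179.1, 23.4, 13.8] [ 0.539 -0.255  0.03 ] top [ 0.536 -0.264  0.034] [0.056 0.065 0.005]
scene cup 0.66 [213.3, 161.5, 17.8, 18.5] [ 0.529 -0.35   0.023] top [ 0.527 -0.356  0.026] [0.043 0.047 0.005]
scene cup 0.5 [252.8, 164.5, 19.0, 17.7] [ 0.443 -0.282  0.022] top [ 0.442 -0.286  0.026] [0.047 0.049 0.004]
scene housing 0.82 [163.1, 209.4, 134.1, 95.4] [0.663 0.027 0.033] top [ 0.609 -0.012  0.057] [0.065 0.064 0.007]
scene housing 0.16 [224.0, 175.8, 23.5, 15.8] [ 0.54  -0.256  0.03 ] top [ 0.537 -0.264  0.034] [0.058 0.065 0.005]
scene drift 0.84 [387.8, 242.2, 23.9, 55.5] [0.517 0.273 0.093] top [0.513 0.27  0.137] [0.017 0.018 0.005]
scene block 0.65 [374.0, 283.0, 77.6, 77.9] [0.534 0.32  0.039] top [0.519 0.314 0.044] [0.06  0.134 0.036]
scene punch 0.85 [423.6, 275.4, 20.2, 53.5] [0.524 0.351 0.08 ] top [0.52  0.349 0.132] [0.006 0.006 0.006]
scene jar 0.94 [146.9, 179.5, 25.4, 39.1] [ 0.733 -0.246  0.043] top [ 0.728 -0.263  0.068] [0.05  0.055 0.005]
scene spacer 0.56 [320.9, 207.1, 27.9, 17.9] [ 0.417 -0.018  0.008] top [ 0.416 -0.018  0.01 ] [0.0
[... 632 characters left out ...]
512 0.268 0.14 ] [0.016 0.016 0.005]
top block 0.81 [109.0, 212.2, 65.2, 30.0] [0.516 0.304 0.044] top [0.517 0.308 0.046] [0.06  0.133 0.066]
top punch 0.68 [102.5, 216.4, 22.4, 15.3] [0.52  0.345 0.077] top [0.52  0.348 0.133] [0.004 0.003 0.007]
top jar 0.89 [384.3, 111.2, 31.4, 27.8] [ 0.721 -0.257  0.068] top [ 0.727 -0.264  0.07 ] [0.048 0.05  0.006]
top spacer 0.74 [278.1, 258.0, 28.2, 26.6] [ 0.412 -0.02   0.011] top [ 0.411 -0.018  0.012] [0.06  0.058 0.007]
top driver 0.87 [127.9, 85.5, 43.7, 83.7] [0.707 0.309 0.022] top [0.695 0.318 0.025] [0.09  0.051 0.006]
[0.30075162 0.65965765 0.4046885 ] [ 6.66774430e-01  3.06998413e+00 -3.75579001e-05] [-0.02639015  0.10282449  0.40872266]
```

```bash
python3 - <<'E'
import cv2,numpy as np
t=cv2.imread("pics/top0.png");s=cv2.imread("pics/scene0.png")
a=cv2.resize(t[80:300,90:470],(800,463));cv2.imwrite("pics/c1.png",a)
b=cv2.resize(s[150:300,190:340],(600,600));cv2.imwrite("pics/c2.png",b)
from h import *
dt=np.load("topd.npy");ds=np.load("scened.npy")
def circ(p):
    A=np.c_[p,np.ones(len(p))];x=np.linalg.lstsq(A,(p**2).sum(1),rcond=None)[0];return x[:2]/2,np.sqrt(x[2]+(x[:2]**2).sum()/4)
def enc(cam,d,c,r,z0,z1):
    P,_,_=world(cam,d);k=(np.hypot(*(P[:,:2]-c).T)<r)&(P[:,2]>z0)&(P[:,2]<z1);Q=P[k]
    e,rr=cv2.minEnclosingCircle(Q[:,:2].astype(np.float32));print(cam,len(Q),"enc",np.round(e,4),round(rr,4),"bboxmid",((Q.max(0)+Q.min(0))/2).round(4),np.median(Q[:,2]).round(4))
for cam,d in(("top",dt),("scene",ds)):
    print("sleeve");enc(cam,d,(.609,-.012),.05,.055,.07)
    print("cup");enc(cam,d,(.535,-.265),.045,.030,.05)
    print("drift");enc(cam,d,(.513,.269),.02,.13,.15)
    P,_,_=world(cam,d);k=(P[:,2]>.038)&(P[:,2]<.05)&(abs(P[:,0]-.6)<.25)&(abs(P[:,1])<.15);r=cv2.minAreaRect(P[k][:,:2].astype(np.float32));print("housing",r)
    k=(P[:,2]>.04)&(P[:,2]<.05)&(abs(P[:,0]-.515)<.06)&(abs(P[:,1]-.31)<.1);print("block",cv2.minAreaRect(P[k][:,:2].astype(np.float32)))
E
```

```text
sleeve
top 165 enc [ 0.6079 -0.0123] 0.0314 bboxmid [ 0.608  -0.0121  0.0596] 0.0592
cup
top 476 enc [ 0.5356 -0.2654] 0.0314 bboxmid [ 0.5355 -0.2649  0.0347] 0.0345
drift
top 79 enc [0.5118 0.2694] 0.0093 bboxmid [0.5114 0.2692 0.137 ] 0.1388
housing ((0.6820021271705627, 0.004231803119182587), (0.261423259973526, 0.11026301234960556), 12.893305778503418)
block ((0.5159110426902771, 0.3098560571670532), (0.13165299594402313, 0.0511242114007473), 84.30188751220703)
sleeve
scene 164 enc [ 0.6073 -0.0134] 0.0324 bboxmid [ 0.6073 -0.0134  0.0578] 0.0578
cup
scene 194 enc [ 0.5362 -0.2667] 0.033 bboxmid [ 0.5343 -0.2669  0.0334] 0.0338
drift
scene 102 enc [0.5128 0.2699] 0.0092 bboxmid [0.5124 0.2699 0.1346] 0.1371
housing ((0.6815105676651001, 0.0036804750561714172), (0.26375752687454224, 0.11428529769182205), 13.066493034362793)
block ((0.5158506035804749, 0.307869553565979), (0.13127411901950836, 0.052508894354104996), 84.5352783203125)
```

View pics/c1.png

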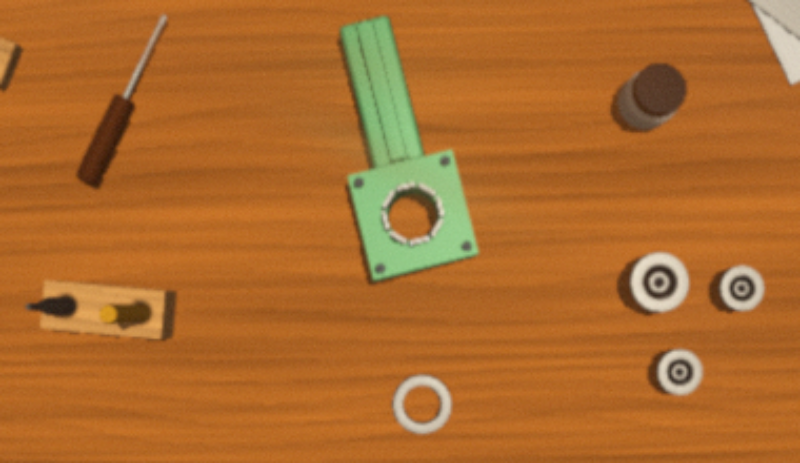

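View pics/c2.png

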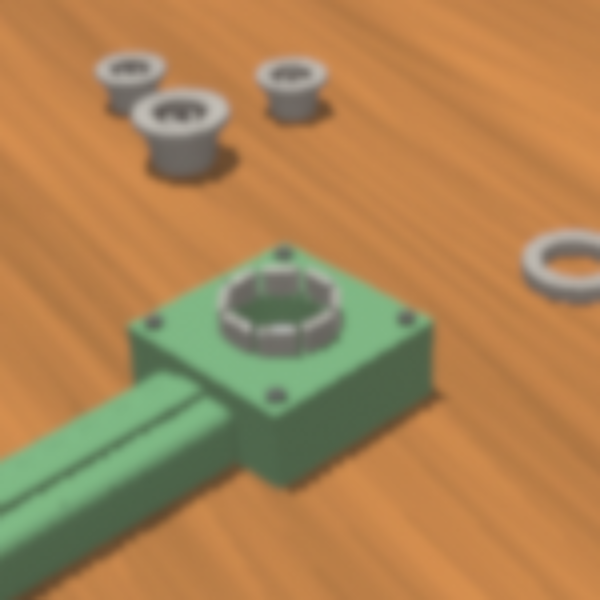

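Top view (px): the big flanged cup is at (403,214). Its look-alikes are two small cups at (442,217) and (413,257), and the flat spacer ring at (291,272). The close crop shows one large nosed flange, and its measured size of 62 mm diameter and 36 mm height matches the description, so I choose (403,214). The drift is the brass rod at about (142,228), and the dark punch stands left of it.

Call:
drive_tool --pt "8.54 0 0 0 0 0 0.15" --pt "8.54 0 0 0 0 0 0.15" --pt "8.54 0 0 0 0 0 0.15" --pt "8.54 0 0 0 0 0 0.15" --pt "8.54 0 0 0 0 0 0.15" --pt "8.54 0 0 0 0 0 0.15" --pt "8.54 0 0 0 0 0 0.15" --pt "8.54 0 0 0 0 0 0.15" --pt "8.54 0 0 0 0 0 0.15" --pt "8.54 0 0 0 0 0 0.15" --pt "8.54 0 0 0 0 0 0.15" --pt "8.54 0 0 0 0 0 0.15"

```text
time_s: 2.1
tool_pos: [0.3006, 0.6597, 0.4047]
ee_rot: [-2.823, -1.378, -0.0]
wrist_force: [-0.3, -0.0, -0.4]
finger_gap: 0.0851
finger_force: 0.0
```

Call:
drive_tool --pt "8.54 -1.67 4.5 0 0 0 0.13" --pt "8.54 -1.67 4.5 0 0 0 0" --pt "8.54 -1.67 4.5 0 0 0 0" --pt "8.54 -1.67 4.5 0 0 0 0" --pt "8.54 -1.67 4.5 0 0 0 0" --pt "8.54 -1.67 4.5 0 0 0 0" --pt "8.54 -1.67 4.5 0 0 0 0" --pt "8.54 -1.67 4.5 0 0 0 0" --pt "8.54 -1.67 4.5 0 0 0 0" --pt "8.54 -1.67 4.5 0 0 0 0" --pt "8.54 -1.67 4.5 0 0 0 0" --pt "8.54 -1.67 4.5 0 0 0 0"

```text
time_s: 3.3
tool_pos: [0.5461, 0.137, 0.405]
ee_rot: [-2.903, -1.2, -0.001]
wrist_force: [1.0, 0.6, 0.1]
finger_gap: 0.0853
finger_force: 0.0
```

Call:
drive_tool --pt "8.54 -3.24 3.08 1.2 0 0 0" --pt "8.54 -3.24 3.08 1.2 0 0 0" --pt "8.54 -3.24 3.08 1.2 0 0 0" --pt "8.54 -3.24 3.08 1.2 0 0 0" --pt "8.54 -3.24 3.08 1.2 0 0 0" --pt "8.54 -3.24 3.08 1.2 0 0 0" --pt "8.54 -3.24 3.08 1.2 0 0 0" --pt "8.54 -3.24 3.08 1.2 0 0 0" --pt "8.54 -3.24 3.08 1.2 0 0 0" --pt "8.54 0 0 0 0 0 0" --pt "8.54 0 0 0 0 0 0"

```text
time_s: 4.4
tool_pos: [0.5343, -0.2648, 0.2964]
ee_rot: [-2.905, -1.196, 0.001]
wrist_force: [-0.1, 0.6, -0.5]
finger_gap: 0.0851
finger_force: 0.0
```

```bash
cat >> h.py <<'E'
from scipy.spatial.transform import Rotation as R
def shift(x,y,z,yaw=None):
    "tool-axis shift (cm) to a TCP target, and turn about tool z to bring tool y to yaw (deg) "
    s=bot.observe();M=R.from_rotvec(s["ee_rot"]).as_matrix()
    y0=np.degrees(np.arctan2(M[1,1],M[0,1]));print("tcp",np.round(s["tool_pos"],4),"yaw_y",y0.round(2),"t",s["time_s"],"F",np.round(s["wrist_force"],1),"tilt",np.degrees(np.arccos(-M[2,2])).round(2))
    print("shift cm",(M.T@(np.array([x,y,z])-s["tool_pos"])*100).round(2),"turn",None if yaw is None else round(-np.radians((yaw-y0+90)%180-90),3))
E
python3 - <<'E'
from h import *
print(bot.tip_extent);shift(.5355,-.2655,.194,-45)
E
```

```text
0.1734
tcp [ 0.5343 -0.2648  0.2964] yaw_y -45.26 t 4.4 F [-0.1  0.6 -0.5] tilt 0.03
shift cm [ 0.04  0.14 10.24] turn -0.004
```

Call:
drive_tool --pt "8.54 0.04 0.14 3.5 0 0 0" --pt "8.54 0 0 3.5 0 0 0" --pt "8.54 0 0 2.4 0 0 0" --pt "8.54 0 0 0.9 0 0 0" --pt "8.54 0 0 0 0 0 0" --pt "5.5 0 0 0 0 0 0" --pt "5.5 0 0 0 0 0 0" --pt "5.5 0 0 0 0 0 0" --pt "5.5 0 0 0 0 0 0" --pt "5.5 0 0 0 0 0 0" --pt "5.5 0 0 0 0 0 0" --squeeze 50

```text
time_s: 5.5
tool_pos: [0.5364, -0.264, 0.1959]
ee_rot: [2.902, 1.2, 0.003]
wrist_force: [-1.9, 1.8, 10.9]
finger_gap: 0.0596
finger_force: 51.3
```

```bash
python3 - <<'E'
from h import *
s=bot.observe();print(s["finger_gap"],s["finger_force"],s["wrist_force"])
im,d=eyes.grab_frame("scene");c=im[140:215,190:290];cv2.imwrite("pics/g1.png",cv2.resize(c,(800,600))[:,:,::-1])
E
```

```text
0.059614178497141124 51.288540344685316 [-1.85467806  1.82895973 10.93403674]
```

View pics/g1.png

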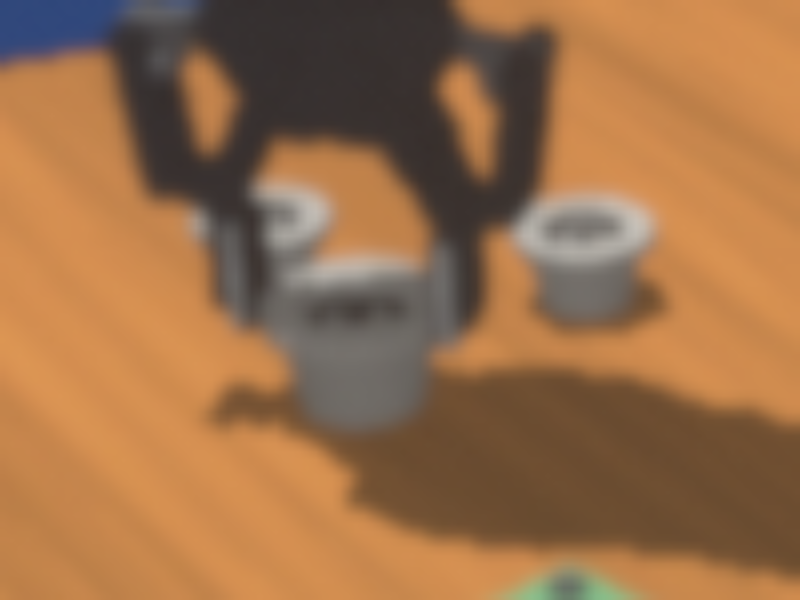

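Call:
drive_tool --pt "8.54 0 0 0 0 0 0" --pt "8.54 0 0 0 0 0 0" --pt "8.54 0 0 0 0 0 0" --pt "8.54 0 0 0 0 0 0" --pt "8.54 0 0 0 0 0 0"

```text
time_s: 6.05
tool_pos: [0.5361, -0.2642, 0.1937]
ee_rot: [2.903, 1.2, 0.0]
wrist_force: [-0.3, -1.2, 0.3]
finger_gap: 0.0855
finger_force: 0.0
```

```bash
python3 - <<'E'
from h import *
shift(.5355,-.2655,.194,-45)
im,d=eyes.grab_frame("scene");c=im[140:215,190:290];cv2.imwrite("pics/g2.png",cv2.resize(c,(800,600))[:,:,::-1])
for c in("scene","top"):
    im,d=eyes.grab_frame(c)
    P,_,_=world(c,d);k=(np.hypot(*(P[:,:2]-(.5355,-.2655)).T)<.05)&(P[:,2]>.02)&(P[:,2]<.045);Q=P[k]
    k2=np.hypot(*(Q[:,:2]-(.5355,-.2655)).T)<.038
    print(c,len(Q),np.round(Q.min(0),4),np.round(Q.max(0),4))
    T=Q[k2&(Q[:,2]>.03)]; A=np.c_[T[:,:2]-T[:,:2].mean(0),np.ones(len(T))]; print(T.mean(0),np.linalg.lstsq(A,T[:,2],rcond=None)[0])
E
```

```text
tcp [ 0.5361 -0.2642  0.1937] yaw_y -45.09 t 6.05 F [-0.3 -1.2  0.3] tilt 0.0
shift cm [-0.13  0.05 -0.03] turn -0.002
scene 311 [ 0.5034 -0.3028  0.0201] [ 0.5771 -0.2234  0.0446]
[ 0.537274   -0.26516408  0.03336575] [-0.00250366 -0.00129774  0.03336575]
top 145 [ 0.5104 -0.2645  0.0254] [ 0.566  -0.2223  0.0406]
[ 0.5464353  -0.24761649  0.03441619] [0.00280062 0.04410056 0.03441619]
```

View pics/g2.png

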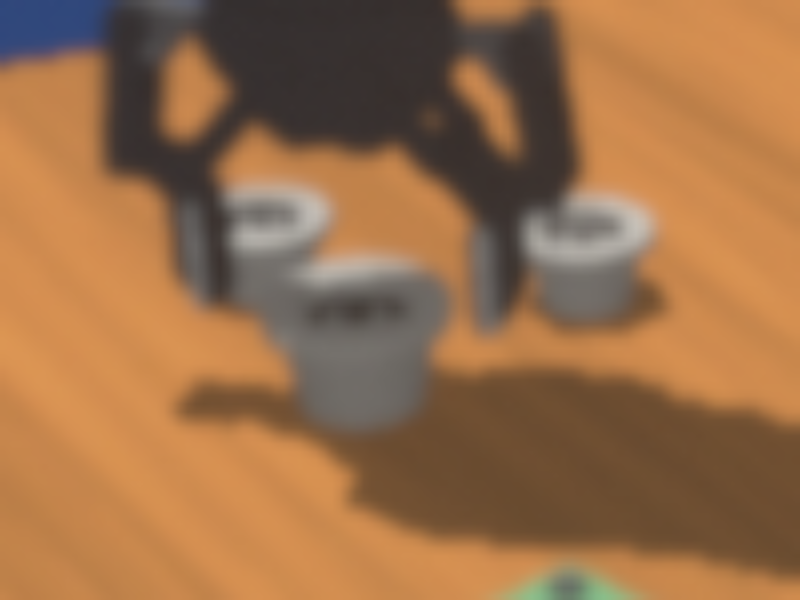

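The cup still stands upright and centred at about crop (360,340), and the dark half is only shadow. The open pads are level with the flange, so I regrip and lift.

Call:
drive_tool --pt "5.5 -0.1 0.05 0 0 0 0" --pt "5.5 0 0 0 0 0 0" --pt "5.5 0 0 0 0 0 0" --pt "5.5 0 0 0 0 0 0" --pt "5.5 0 0 0 0 0 0" --pt "5.5 0 0 -1 0 0 0" --pt "5.5 0 0 -2.5 0 0 0" --pt "5.5 0 0 -3 0 0 0" --pt "5.5 0 0 -3 0 0 0" --pt "5.5 0 0 -2 0 0 0" --pt "5.5 0 0 0 0 0 0" --squeeze 50

```text
time_s: 7.3
tool_pos: [0.5361, -0.2656, 0.3115]
ee_rot: [2.901, 1.199, 0.005]
wrist_force: [0.4, 0.0, -2.8]
finger_gap: 0.0594
finger_force: 54.7
```

```bash
python3 - <<'E'
from h import *
shift(.6077,-.0127,.31)
s=bot.observe();print(s["finger_gap"],s["finger_force"])
E
```

```text
tcp [ 0.5361 -0.2656  0.3115] yaw_y -45.09 t 7.3 F [ 0.4  0.  -2.8] tilt 0.25
shift cm [ 22.92 -12.86   0.14] turn None
0.059395117369175986 54.717427399009466
```

Call:
drive_tool --pt "5.5 3.5 -2.0 0 0 0 0" --pt "5.5 3.8 -2.1 0 0 0 0" --pt "5.5 3.8 -2.1 0 0 0 0" --pt "5.5 3.8 -2.1 0 0 0 0" --pt "5.5 3.8 -2.1 0 0 0 0" --pt "5.5 3.0 -1.7 0 0 0 0" --pt "5.5 1.22 -0.76 1.0 0 0 0" --pt "5.5 0 0 0 0 0 0" --pt "5.5 0 0 0 0 0 0"

```text
time_s: 8.2
tool_pos: [0.6066, -0.0132, 0.2978]
ee_rot: [2.903, 1.199, -0.003]
wrist_force: [-0.1, -0.6, -2.3]
finger_gap: 0.0593
finger_force: 54.7
```

```bash
python3 - <<'E'
from h import *
shift(.6077,-.0127,.22)
for c in("scene","top"):
    im,d=eyes.grab_frame(c)
    cv2.imwrite(f"pics/p_{c}.png",cv2.resize(im[170:320,190:340] if c=="scene" else im[120:270,200:350],(600,600))[:,:,::-1])
    P,_,_=world(c,d)
    for r in eyes.silhouettes("cup",c)[:3]:
        Q,_,_=world(c,d,r["pixels"]);print(c,r["score"],r["box"],np.median(Q,0).round(3),Q.min(0).round(3),Q.max(0).round(3))
E
```

```text
tcp [ 0.6066 -0.0132  0.2978] yaw_y -45.12 t 8.2 F [-0.1 -0.6 -2.3] tilt 0.12
shift cm [0.13 0.04 7.78] turn None
scene 0.92 [240.6, 185.7, 32.1, 25.7] [ 0.611 -0.007  0.133] [ 0.444 -0.254 -0.003] [0.636 0.016 0.139]
scene 0.6 [215.0, 163.1, 14.3, 15.4] [ 0.536 -0.348  0.021] [ 0.514 -0.379 -0.002] [ 0.66  -0.043  0.185]
scene 0.57 [253.3, 164.8, 14.4, 15.1] [ 0.448 -0.28   0.021] [ 0.432 -0.312 -0.001] [0.602 0.012 0.188]
top 0.94 [401.7, 244.5, 21.3, 23.1] [ 0.441 -0.286  0.025] [ 0.417 -0.314 -0.004] [ 0.463 -0.263  0.032]
top 0.85 [434.0, 208.9, 17.3, 19.6] [ 0.525 -0.355  0.025] [ 0.505 -0.377  0.017] [ 0.547 -0.332  0.03 ]
```

View pics/p_scene.png

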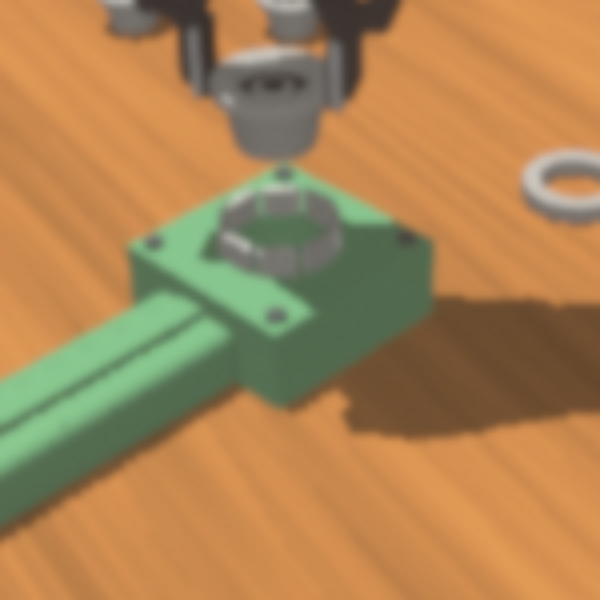

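Scene crop: the cup hangs upright at (270,100), and the sleeve ring is at (282,230) below it. I lower it.

Call:
drive_tool --pt "5.5 0.12 0.03 2.5 0 0 0" --pt "5.5 0 0 2.0 0 0 0" --pt "5.5 0 0 1.3 0 0 0" --pt "5.5 0 0 0.6 0 0 0" --pt "5.5 0 0 0.2 0 0 0" --pt "5.5 0 0 0 0 0 0"

```text
time_s: 9.0
tool_pos: [0.6084, -0.0121, 0.233]
ee_rot: [2.903, 1.199, 0.001]
wrist_force: [0.7, 0.4, -3.1]
finger_gap: 0.0593
finger_force: 54.7
```

Call:
drive_tool --pt "5.5 0 0 0.1 0 0 0" --pt "5.5 0 0 0.1 0 0 0" --pt "5.5 0 0 0 0 0 0"

```text
time_s: 9.3
tool_pos: [0.6083, -0.0116, 0.231]
ee_rot: [2.903, 1.2, 0.001]
wrist_force: [0.2, -0.2, -2.3]
finger_gap: 0.0596
finger_force: 54.7
```

Call:
drive_tool --pt "5.5 0 0 0.1 0 0 0" --pt "5.5 0 0 0.1 0 0 0" --pt "5.5 0 0 0 0 0 0"

```text
time_s: 9.6
tool_pos: [0.6083, -0.0117, 0.2287]
ee_rot: [2.903, 1.2, 0.0]
wrist_force: [-0.0, 0.3, -0.8]
finger_gap: 0.0596
finger_force: 55.2
```

Call:
drive_tool --pt "8.54 0 0 0 0 0 0" --pt "8.54 0 0 0 0 0 0" --pt "8.54 0 0 0 0 0 0" --pt "8.54 0 0 0 0 0 0" --pt "8.54 0 0 0 0 0 0" --pt "8.54 0 0 -2 0 0 0" --pt "8.54 0 0 -4 0 0 0" --pt "8.54 0 0 -4 0 0 0" --pt "8.54 0 0 -3 0 0 0" --pt "8.54 0 0 0 0 0 0"

```text
time_s: 10.6
tool_pos: [0.6092, -0.0122, 0.3628]
ee_rot: [2.902, 1.199, 0.01]
wrist_force: [0.7, 0.8, -0.2]
finger_gap: 0.085
finger_force: 0.0
```

```bash
cat >> h.py <<'E'
def rim(c,b=(.6083,-.0117),name=None):
    im,d=eyes.grab_frame(c)
    if name: cv2.imwrite(name,cv2.resize(im[185:285,210:310] if c=="scene" else im[135:235,235:335],(600,600))[:,:,::-1])
    P,_,_=world(c,d);k=(np.hypot(*(P[:,:2]-b).T)<.037)&(P[:,2]>.051)&(P[:,2]<.075);Q=P[k]
    e,rr=cv2.minEnclosingCircle(Q[:,:2].astype(np.float32))
    rad=np.hypot(*(Q[:,:2]-e).T);T=Q[(rad>.020)&(rad<.030)];r0=None
    for _ in range(3):
        A=np.c_[T[:,:2]-e,np.ones(len(T))];x=np.linalg.lstsq(A,T[:,2],rcond=None)[0];T=T[abs(A@x-T[:,2])<.003]
    k=(abs(P[:,0]-e[0])<.06)&(abs(P[:,1]-e[1])<.06)&(np.hypot(*(P[:,:2]-e).T)>.042)&(abs(P[:,2]-.045)<.006)
    zc=np.median(P[k][:,2]);print(c,"n",len(T),"centre",np.round(e,4),round(rr,4),"gap mm",((x[2]-zc)*1e3-8).round(2),"slope",x[:2].round(3))
E
python3 - <<'E'
from h import *
rim("scene",name="pics/s1.png");rim("top")
shift(.512,.2694,.30,-5.8)
E
```

```text
scene n 194 centre [ 0.6079 -0.013 ] 0.0316 gap mm 13.08 slope [-0.033 -0.081]
top n 0 centre [0. 0.] 0.0 gap mm nan slope [0. 0.]
tcp [ 0.6082 -0.0115  0.3592] yaw_y -45.07 t 10.7 F [-1.   0.1  0.3] tilt 0.08
shift cm [ 13.03 -26.68   5.92] turn -0.685
  return _methods._mean(a, axis=axis, dtype=dtype,
  ret = ret.dtype.type(ret / rcount)
```

View pics/s1.png

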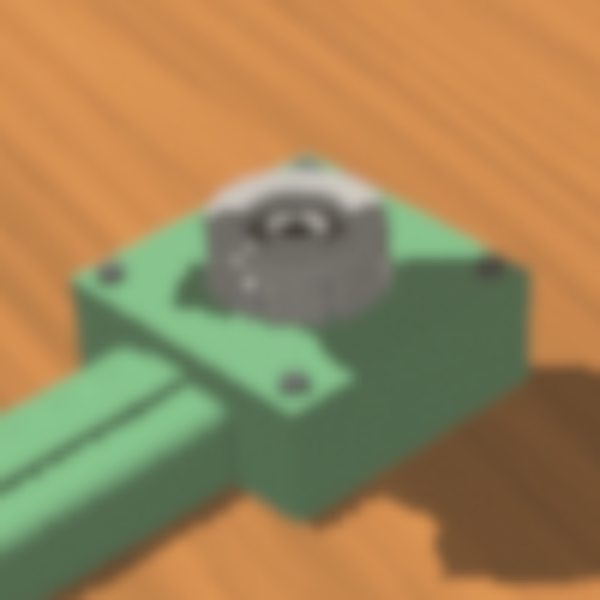

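Crop shows the cup seated level with its flange on the sleeve at (297,240). On to the drift.

Call:
drive_tool --pt "8.54 0 0 0 0 0 -0.137" --pt "8.54 0 0 0 0 0 -0.137" --pt "8.54 0 0 0 0 0 -0.137" --pt "8.54 0 0 0 0 0 -0.137" --pt "8.54 0 0 0 0 0 -0.137" --pt "8.54 3.9 -1.8 0 0 0 0" --pt "8.54 3.9 -1.8 0 0 0 0" --pt "8.54 3.9 -1.8 0 0 0 0" --pt "8.54 3.9 -1.8 0 0 0 0" --pt "8.54 3.9 -1.8 0 0 0 0" --pt "8.54 3.9 -1.8 0 0 0 0" --pt "8.54 3.6 -1.6 0 0 0 0"

```text
time_s: 11.9
tool_pos: [0.511, 0.2714, 0.3571]
ee_rot: [-2.33, -2.106, 0.004]
wrist_force: [0.8, 0.8, 0.0]
finger_gap: 0.0855
finger_force: 0.0
```

```bash
python3 - <<'E'
from h import *
shift(.512,.2694,.265,-5.8)
rim("top")
E
```

```text
tcp [0.511  0.2714 0.3571] yaw_y -5.8 t 11.9 F [0.8 0.8 0. ] tilt 0.15
shift cm [-0.17  0.14  9.21] turn 0.0
top n 343 centre [ 0.608  -0.0132] 0.0317 gap mm 14.63 slope [0.001 0.004]
```

Call:
drive_tool --pt "8.54 -0.15 0.12 3 0 0 0" --pt "8.54 0 0 3 0 0 0" --pt "8.54 0 0 2.2 0 0 0" --pt "8.54 0 0 1 0 0 0" --pt "8.54 0 0 0 0 0 0" --pt "1.2 0 0 0 0 0 0" --pt "1.2 0 0 0 0 0 0" --pt "1.2 0 0 0 0 0 0" --pt "1.2 0 0 0 0 0 0" --pt "1.2 0 0 0 0 0 0" --pt "1.2 0 0 0 0 0 0" --pt "1.2 0 0 0 0 0 0" --squeeze 60

```text
time_s: 13.15
tool_pos: [0.5128, 0.2681, 0.2674]
ee_rot: [-2.33, -2.105, 0.001]
wrist_force: [-1.8, 0.4, 8.5]
finger_gap: 0.0168
finger_force: 58.0
```

Call:
drive_tool --pt "1.2 0 0 0 0 0 0" --pt "1.2 0 0 0 0 0 0" --pt "1.2 0 0 0 0 0 0" --pt "1.2 0 0 0 0 0 0" --squeeze 90

```text
time_s: 13.55
tool_pos: [0.5128, 0.2681, 0.2674]
ee_rot: [-2.33, -2.105, 0.001]
wrist_force: [-4.0, 0.6, 8.5]
finger_gap: 0.0159
finger_force: 87.2
```

Call:
drive_tool --pt "1.2 0 0 -1 0 0 0" --pt "1.2 0 0 -2.5 0 0 0" --pt "1.2 0 0 -3 0 0 0" --pt "1.2 0 0 -3 0 0 0" --pt "1.2 0 0 -2.5 0 0 0" --pt "1.2 0 0 0 0 0 0"

```text
time_s: 14.15
tool_pos: [0.5142, 0.2678, 0.3903]
ee_rot: [2.331, 2.104, 0.009]
wrist_force: [0.3, 0.1, -3.2]
finger_gap: 0.0158
finger_force: 87.8
```

```bash
python3 - <<'E'
from h import *
im,d=eyes.grab_frame("scene");im2,d2=eyes.grab_frame("top")
for c,dd in(("scene",d),("top",d2)):
    for r in eyes.silhouettes("drift",c)[:1]:
        P,_,_=world(c,dd,r["pixels"]);print(c,r["score"],r["box"])
        for z in np.arange(.12,.27,.02):
            q=P[(abs(P[:,2]-z)<.01)&(np.hypot(*(P[:,:2]-(.512,.269)).T)<.04)]
            if len(q)>4: print(z.round(2),len(q),np.median(q,0).round(4),q.min(0).round(3))
x,y,w,h=(np.array(r["box"])).astype(int)
cv2.imwrite("pics/d1.png",cv2.resize(im[170:290,350:470],(600,600))[:,:,::-1])
shift(.6089,-.0142-.025+.0,.345)
E
```

```text
scene 0.68 [393.5, 172.7, 25.1, 81.1]
0.14 118 [0.521  0.2745 0.1415] [0.509 0.264 0.131]
0.16 130 [0.5211 0.2742 0.1601] [0.509 0.263 0.15 ]
0.18 141 [0.5216 0.2745 0.1807] [0.511 0.263 0.17 ]
0.2 143 [0.521 0.274 0.2  ] [0.51  0.263 0.19 ]
0.22 81 [0.5188 0.2767 0.2182] [0.509 0.271 0.21 ]
0.24 73 [0.5177 0.276  0.2403] [0.508 0.273 0.23 ]
0.26 62 [0.5168 0.2756 0.2578] [0.506 0.266 0.25 ]
top 0.62 [116.5, 220.7, 29.1, 10.2]
0.14 24 [0.5153 0.2625 0.143 ] [0.506 0.261 0.13 ]
0.16 34 [0.5154 0.2626 0.1589] [0.506 0.261 0.151]
0.18 42 [0.5147 0.2627 0.1813] [0.506 0.261 0.171]
0.2 33 [0.514  0.2629 0.2002] [0.507 0.261 0.19 ]
0.22 31 [0.5141 0.2621 0.2227] [0.507 0.26  0.211]
0.24 42 [0.5144 0.2613 0.2397] [0.507 0.259 0.23 ]
0.26 39 [0.5146 0.2629 0.2588] [0.508 0.26  0.25 ]
tcp [0.513  0.2678 0.3857] yaw_y -5.83 t 14.35 F [-0.4  0.6 -2.7] tilt 0.1
shift cm [-29.56  12.67   4.08] turn None
```

View pics/d1.png

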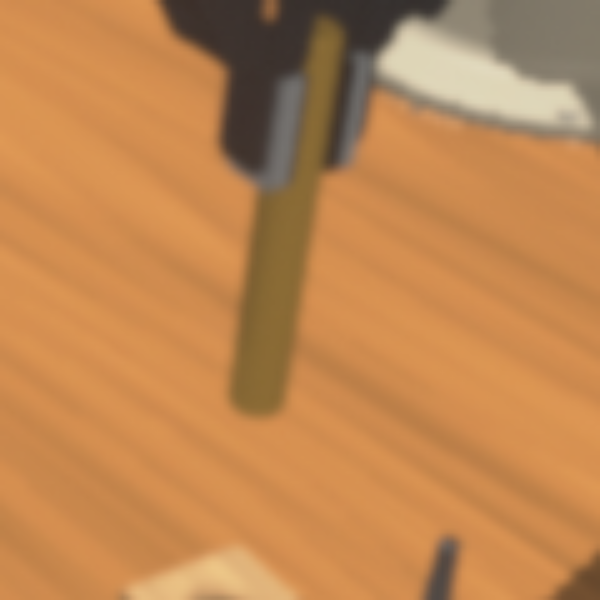

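The drift hangs vertical in the pads (crop (270,300), tip (255,410)). Its lower end is at z ≈ 0.128, which matches TCP − 0.257. I move to the −y side of the rim.

Call:
drive_tool --pt "1.2 -3.0 1.2 0 0 0 0" --pt "1.2 -3.9 1.6 0 0 0 0" --pt "1.2 -3.9 1.6 0 0 0 0" --pt "1.2 -3.9 1.6 0 0 0 0" --pt "1.2 -3.9 1.7 0 0 0 0" --pt "1.2 -3.9 1.7 0 0 0 0" --pt "1.2 -3.9 1.6 0.5 0 0 0" --pt "1.2 -2.15 0.9 1.5 0 0 0" --pt "1.2 -1.0 0.4 2.0 0 0 0" --pt "1.2 0 0 0.5 0 0 0" --pt "1.2 0 0 0 0 0 0"

```text
time_s: 15.45
tool_pos: [0.6052, -0.0382, 0.34]
ee_rot: [-2.33, -2.103, 0.004]
wrist_force: [-0.8, -0.5, -2.2]
finger_gap: 0.0158
finger_force: 87.7
```

```bash
python3 - <<'E'
from h import *
shift(.6055,-.0386,.327,-5.8)
im,d=eyes.grab_frame("scene");cv2.imwrite("pics/t1.png",cv2.resize(im[140:290,200:350],(600,600))[:,:,::-1])
E
```

```text
tcp [ 0.6052 -0.0382  0.34  ] yaw_y -5.85 t 15.45 F [-0.8 -0.5 -2.2] tilt 0.21
shift cm [-0.04  0.04  1.3 ] turn -0.001
```

View pics/t1.png

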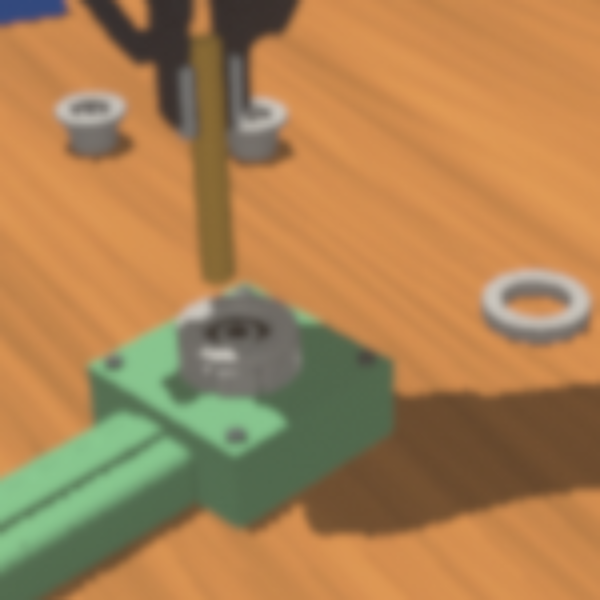

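The drift hangs above the far (−y) rim side at crop (217,275) with the cup at (238,340). First gentle tap.

Call:
drive_tool --pt "1.2 0 0 0.8 0 0 0" --pt "1.2 0 0 0.5 0 0 0" --pt "1.2 0 0 0.2 0 0 0" --pt "1.2 0 0 0.1 0 0 0" --pt "1.2 0 0 0 0 0 0"

```text
time_s: 16.0
tool_pos: [0.6057, -0.0384, 0.3257]
ee_rot: [2.331, 2.106, 0.0]
wrist_force: [0.1, -0.5, -2.1]
finger_gap: 0.0163
finger_force: 87.7
```

Call:
drive_tool --pt "1.2 0 0 0.1 0 0 0" --pt "1.2 0 0 0 0 0 0"

```text
time_s: 16.2
tool_pos: [0.6058, -0.0387, 0.3251]
ee_rot: [2.332, 2.105, 0.001]
wrist_force: [-1.5, -0.1, 2.3]
finger_gap: 0.0155
finger_force: 88.0
```

Call:
drive_tool --pt "1.2 0 0 0.1 0 0 0" --pt "1.2 0 0 0.1 0 0 0" --pt "1.2 0 0 0.05 0 0 0" --pt "1.2 0 0 0 0 0 0"

```text
time_s: 16.6
tool_pos: [0.6059, -0.0389, 0.3229]
ee_rot: [2.331, 2.104, 0.001]
wrist_force: [-1.5, -0.8, 5.9]
finger_gap: 0.0157
finger_force: 88.5
```

```bash
python3 - <<'E'
from h import *
shift(.6105,.0112,.327,-5.8)
rim("scene")
E
```

```text
tcp [ 0.6059 -0.0389  0.3229] yaw_y -5.86 t 16.6 F [-1.5 -0.8  5.9] tilt 0.06
shift cm [ 5.04 -0.05 -0.41] turn -0.001
scene n 148 centre [ 0.6073 -0.013 ] 0.0327 gap mm 12.7 slope [-0.028 -0.032]
```

Call:
drive_tool --pt "1.2 0 0 -1.0 0 0 0" --pt "1.2 2.5 0 0 0 0 0" --pt "1.2 2.5 0 0 0 0 0" --pt "1.2 0 0 0 0 0 0" --pt "1.2 0 0 0.7 0 0 0" --pt "1.2 0 0 0.15 0 0 0" --pt "1.2 0 0 0.15 0 0 0" --pt "1.2 0 0 0.1 0 0 0" --pt "1.2 0 0 0.1 0 0 0" --pt "1.2 0 0 0 0 0 0"

```text
time_s: 17.65
tool_pos: [0.6111, 0.0109, 0.3209]
ee_rot: [-2.333, -2.104, -0.002]
wrist_force: [-0.3, 4.9, 4.6]
finger_gap: 0.0161
finger_force: 88.7
```

```bash
python3 - <<'E'
from h import *
shift(.6055,-.0386,.327,-5.8)
rim("scene")
E
```

```text
tcp [0.6111 0.0109 0.3209] yaw_y -5.89 t 17.65 F [-0.3  4.9  4.6] tilt 0.09
shift cm [-4.98 -0.05 -0.62] turn -0.002
scene n 182 centre [ 0.6091 -0.0116] 0.0343 gap mm 10.89 slope [-0.039 -0.084]
```

Call:
drive_tool --pt "1.2 0 0 -1.0 0 0 0" --pt "1.2 -2.5 0 0 0 0 0" --pt "1.2 -2.5 0 0 0 0 0" --pt "1.2 0 0 0 0 0 0" --pt "1.2 0 0 0.7 0 0 0" --pt "1.2 0 0 0.15 0 0 0" --pt "1.2 0 0 0.15 0 0 0" --pt "1.2 0 0 0.15 0 0 0" --pt "1.2 0 0 0.15 0 0 0" --pt "1.2 0 0 0 0 0 0"

```text
time_s: 18.7
tool_pos: [0.6059, -0.039, 0.3177]
ee_rot: [2.331, 2.105, -0.0]
wrist_force: [-0.7, -4.6, 5.4]
finger_gap: 0.0165
finger_force: 88.8
```

Call:
drive_tool --pt "1.2 0 0 -1.2 0 0 0" --pt "1.2 0 0 -4.0 0 0 0" --pt "1.2 -3 0 -3.0 0 0 0" --pt "1.2 -4 0 0 0 0 0" --pt "1.2 0 0 0 0 0 0" --pt "1.2 0 0 0 0 0 0"

```text
time_s: 19.3
tool_pos: [0.5983, -0.1085, 0.3997]
ee_rot: [-2.333, -2.104, -0.0]
wrist_force: [-0.2, 0.9, -2.9]
finger_gap: 0.016
finger_force: 88.0
```

```bash
python3 - <<'E'
from h import *
shift(.6105,.0112,.327,-5.8)
rim("scene",name="pics/t2.png");rim("top")
E
```

```text
tcp [ 0.5983 -0.1085  0.3997] yaw_y -5.92 t 19.3 F [-0.2  0.9 -2.9] tilt 0.03
shift cm [12.03 -0.02  7.27] turn -0.002
scene n 196 centre [ 0.6076 -0.0141] 0.0325 gap mm 8.64 slope [-0.017  0.05 ]
top n 338 centre [ 0.6083 -0.0131] 0.0319 gap mm 8.9 slope [-0.005  0.078]
```

View pics/t2.png

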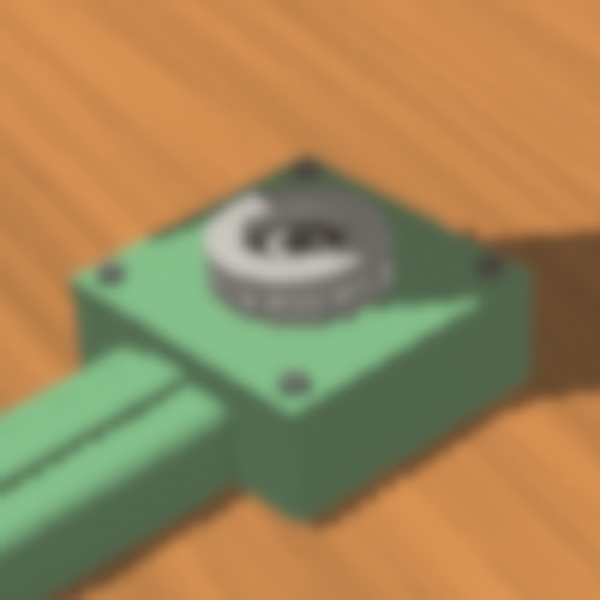

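Crop: the cup is about half in at (297,255), and top depth gives a gap of 8.9 mm, the −y side a little lower (0.08 rad). I tap the +y side.

Call:
drive_tool --pt "1.2 4 0 0 0 0 0" --pt "1.2 4 0 2 0 0 0" --pt "1.2 4 0 2 0 0 0" --pt "1.2 0 0 2.7 0 0 0" --pt "1.2 0 0 0.8 0 0 0" --pt "1.2 0 0 0.2 0 0 0" --pt "1.2 0 0 0.2 0 0 0" --pt "1.2 0 0 0.15 0 0 0" --pt "1.2 0 0 0.15 0 0 0" --pt "1.2 0 0 0.15 0 0 0" --pt "1.2 0 0 0.1 0 0 0" --pt "1.2 0 0 0 0 0 0"

```text
time_s: 20.6
tool_pos: [0.6111, 0.011, 0.3157]
ee_rot: [2.332, 2.104, 0.003]
wrist_force: [-0.7, 1.5, 5.7]
finger_gap: 0.0159
finger_force: 89.1
```

Call:
drive_tool --pt "1.2 0 0 -1.0 0 0 0" --pt "1.2 -2.5 0 0 0 0 0" --pt "1.2 -2.5 0 0 0 0 0" --pt "1.2 0 0 0 0 0 0" --pt "1.2 0 0 0.6 0 0 0" --pt "1.2 0 0 0.15 0 0 0" --pt "1.2 0 0 0.15 0 0 0" --pt "1.2 0 0 0.15 0 0 0" --pt "1.2 0 0 0.1 0 0 0" --pt "1.2 0 0 0 0 0 0"

```text
time_s: 21.6
tool_pos: [0.6059, -0.0384, 0.3137]
ee_rot: [2.331, 2.106, 0.001]
wrist_force: [-1.0, -1.7, 4.9]
finger_gap: 0.016
finger_force: 88.8
```

Call:
drive_tool --pt "1.2 0 0 -1.0 0 0 0" --pt "1.2 2.5 0 0 0 0 0" --pt "1.2 2.5 0 0 0 0 0" --pt "1.2 0 0 0 0 0 0" --pt "1.2 0 0 0.6 0 0 0" --pt "1.2 0 0 0.15 0 0 0" --pt "1.2 0 0 0.15 0 0 0" --pt "1.2 0 0 0.15 0 0 0" --pt "1.2 0 0 0.15 0 0 0" --pt "1.2 0 0 0 0 0 0"

```text
time_s: 22.6
tool_pos: [0.6108, 0.0109, 0.3117]
ee_rot: [-2.332, -2.104, -0.001]
wrist_force: [-1.6, 2.6, 5.4]
finger_gap: 0.016
finger_force: 89.1
```

Call:
drive_tool --pt "1.2 0 0 -1.0 0 0 0" --pt "1.2 -2.5 0 0 0 0 0" --pt "1.2 -2.5 0 0 0 0 0" --pt "1.2 0 0 0 0 0 0" --pt "1.2 0 0 0.7 0 0 0" --pt "1.2 0 0 0.15 0 0 0" --pt "1.2 0 0 0.15 0 0 0" --pt "1.2 0 0 0.1 0 0 0" --pt "1.2 0 0 0.1 0 0 0" --pt "1.2 0 0 0 0 0 0"

```text
time_s: 23.6
tool_pos: [0.606, -0.0386, 0.3104]
ee_rot: [2.331, 2.105, 0.001]
wrist_force: [-3.0, -2.8, 13.0]
finger_gap: 0.0158
finger_force: 90.3
```

Call:
drive_tool --pt "1.2 0 0 -1.0 0 0 0" --pt "1.2 2.5 0 0 0 0 0" --pt "1.2 2.5 0 0 0 0 0" --pt "1.2 0 0 0 0 0 0" --pt "1.2 0 0 0.7 0 0 0" --pt "1.2 0 0 0.15 0 0 0" --pt "1.2 0 0 0.15 0 0 0" --pt "1.2 0 0 0.1 0 0 0" --pt "1.2 0 0 0 0 0 0"

```text
time_s: 24.5
tool_pos: [0.611, 0.0108, 0.3102]
ee_rot: [-2.333, -2.104, -0.004]
wrist_force: [-3.4, 3.7, 20.3]
finger_gap: 0.0158
finger_force: 91.6
```

Call:
drive_tool --pt "1.2 0 0 -1.0 0 0 0" --pt "1.2 -2.5 0 0 0 0 0" --pt "1.2 -2.5 0 0 0 0 0" --pt "1.2 0 0 0 0 0 0" --pt "1.2 0 0 0.7 0 0 0" --pt "1.2 0 0 0.2 0 0 0" --pt "1.2 0 0 0.1 0 0 0" --pt "1.2 0 0 0.1 0 0 0" --pt "1.2 0 0 0 0 0 0"

```text
time_s: 25.4
tool_pos: [0.6061, -0.0391, 0.3101]
ee_rot: [2.331, 2.104, 0.003]
wrist_force: [-7.3, -1.6, 34.4]
finger_gap: 0.0162
finger_force: 93.4
```

Call:
drive_tool --pt "1.2 0 0 -1.2 0 0 0" --pt "1.2 0 0 -4.0 0 0 0" --pt "1.2 -3 0 -3.0 0 0 0" --pt "1.2 -4 0 0 0 0 0" --pt "1.2 0 0 0 0 0 0" --pt "1.2 0 0 0 0 0 0"

```text
time_s: 26.0
tool_pos: [0.5983, -0.1086, 0.3888]
ee_rot: [-2.333, -2.103, 0.0]
wrist_force: [0.4, 1.4, -2.3]
finger_gap: 0.0161
finger_force: 88.3
```

```bash
sed -i 's/P\[:,2\]>.051/P[:,2]>.0485/' h.py; python3 - <<'E'
from h import *
shift(.6105,.0112,.327,-5.8)
rim("scene",name="pics/t3.png");rim("top");rim("top")
E
```

```text
tcp [ 0.5983 -0.1086  0.3888] yaw_y -5.92 t 26.0 F [ 0.4  1.4 -2.3] tilt 0.04
shift cm [12.04 -0.02  6.18] turn -0.002
scene n 232 centre [ 0.6077 -0.0134] 0.0322 gap mm 0.03 slope [ 0.    -0.001]
top n 304 centre [ 0.6099 -0.0128] 0.0322 gap mm -0.18 slope [-0.008 -0.012]
top n 291 centre [ 0.6113 -0.011 ] 0.0344 gap mm -0.25 slope [-0.004 -0.008]
```

View pics/t3.png

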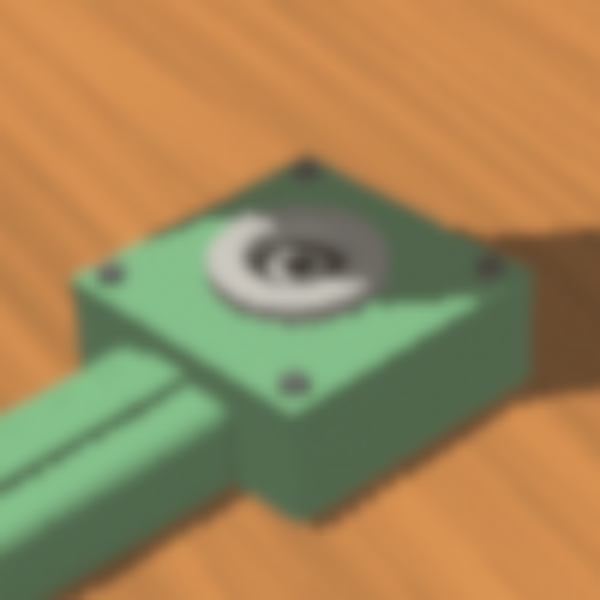

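Crop: the flange lies flat on the casting at (297,262), with gap about 0 and slope about 0. I return the drift.

Call:
drive_tool --pt "1.2 3.0 -1.0 0 0 0 0" --pt "1.2 3.9 -1.3 0 0 0 0" --pt "1.2 3.9 -1.3 0 0 0 0" --pt "1.2 3.9 -1.3 0 0 0 0" --pt "1.2 3.9 -1.3 0 0 0 0" --pt "1.2 3.9 -1.3 0 0 0 0" --pt "1.2 3.9 -1.3 0 0 0 0" --pt "1.2 3.9 -1.3 0 0 0 0" --pt "1.2 3.9 -1.3 0 0 0 0" --pt "1.2 2.4 -1.0 0 0 0 0" --pt "1.2 0 0 0 0 0 0" --pt "1.2 0 0 0 0 0 0"

```text
time_s: 27.35
tool_pos: [0.5117, 0.2699, 0.3886]
ee_rot: [-2.328, -2.109, 0.002]
wrist_force: [-0.3, -1.2, -2.0]
finger_gap: 0.0159
finger_force: 88.3
```

```bash
python3 - <<'E'
from h import *
shift(.5128,.2681,.2685,-5.8)
E
```

```text
tcp [0.5117 0.2699 0.3886] yaw_y -5.66 t 27.35 F [-0.3 -1.2 -2. ] tilt 0.06
shift cm [-0.16  0.13 12.01] turn 0.002
```

Call:
drive_tool --pt "1.2 -0.17 0.12 2.5 0 0 0" --pt "1.2 0 0 2.5 0 0 0" --pt "1.2 0 0 2.0 0 0 0" --pt "1.2 0 0 1.0 0 0 0" --pt "1.2 0 0 0.5 0 0 0" --pt "1.2 0 0 0.5 0 0 0" --pt "1.2 0 0 0 0 0 0"

```text
time_s: 28.05
tool_pos: [0.5137, 0.2666, 0.2993]
ee_rot: [2.332, 2.105, 0.001]
wrist_force: [0.1, -0.6, -2.7]
finger_gap: 0.016
finger_force: 88.6
```

Call:
drive_tool --pt "1.2 0 0 1.0 0 0 0" --pt "1.2 0 0 1.0 0 0 0" --pt "1.2 0 0 0.6 0 0 0" --pt "1.2 0 0 0.2 0 0 0" --pt "1.2 0 0 0 0 0 0"

```text
time_s: 28.55
tool_pos: [0.5135, 0.2666, 0.2707]
ee_rot: [-2.332, -2.105, 0.001]
wrist_force: [-1.1, -0.0, -2.1]
finger_gap: 0.0158
finger_force: 88.4
```

Call:
drive_tool --pt "1.2 0 0 0.2 0 0 0" --pt "1.2 0 0 0 0 0 0" --pt "3.5 0 0 0 0 0 0" --pt "8.54 0 0 0 0 0 0" --pt "8.54 0 0 0 0 0 0" --pt "8.54 0 0 0 0 0 0" --pt "8.54 0 0 0 0 0 0" --pt "8.54 0 0 0 0 0 0" --pt "8.54 0 0 -2 0 0 0" --pt "8.54 0 0 -4 0 0 0" --pt "8.54 0 0 -4 0 0 0" --pt "8.54 0 0 -3 0 0 0"

```text
time_s: 29.75
tool_pos: [0.5137, 0.2665, 0.4014]
ee_rot: [2.332, 2.105, 0.002]
wrist_force: [0.7, -0.4, -0.1]
finger_gap: 0.0855
finger_force: 0.0
```

Call:
drive_tool --pt "8.54 0 0 0 0 0 0" --pt "8.54 0 0 0 0 0 0" --pt "8.54 0 0 0 0 0 0" --pt "8.54 0 0 0 0 0 0" --pt "8.54 0 0 0 0 0 0"

```text
time_s: 30.25
tool_pos: [0.5134, 0.2666, 0.3981]
ee_rot: [-2.332, -2.105, 0.003]
wrist_force: [0.3, -0.8, -0.1]
finger_gap: 0.0853
finger_force: 0.0
```

```bash
python3 - <<'E'
from h import *
s=bot.observe();print(s["time_s"],s["tool_pos"],s["finger_gap"])
rim("scene");rim("top")
im,d=eyes.grab_frame("scene");cv2.imwrite("pics/e1.png",cv2.resize(im[190:390,150:450],(800,533))[:,:,::-1])
P,_,_=world("scene",d);Q=P[(np.hypot(*(P[:,:2]-(.5125,.2695)).T)<.03)&(P[:,2]>.05)&(P[:,2]<.15)]
for z in(.06,.08,.1,.12,.136):
    q=Q[abs(Q[:,2]-z)<.008];print(z,len(q),q.mean(0).round(4) if len(q) else "")
E
```

```text
30.25 [0.51341513 0.26659645 0.39812712] 0.08530691672274554
scene n 224 centre [ 0.6077 -0.0145] 0.0323 gap mm -0.12 slope [-0.002 -0.001]
top n 319 centre [ 0.6079 -0.0128] 0.0318 gap mm -0.26 slope [ 0.003 -0.007]
0.06 82 [0.5171 0.2713 0.0601]
0.08 90 [0.517  0.271  0.0805]
0.1 96 [0.517  0.2711 0.0998]
0.12 95 [0.517  0.2715 0.1203]
0.136 115 [0.5149 0.2699 0.1356]
```

View pics/e1.png

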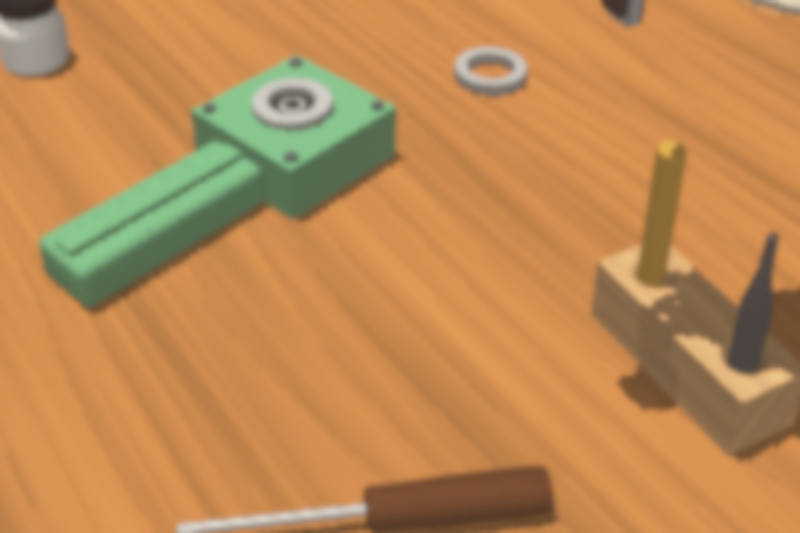

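The crop shows the cup flush on the casting at (292,102), the drift upright in its hole at (662,215), and the punch and the other things in view (jar, spacer, driver) in place.

```bash
python3 -c "
from cell import bot
print(bot.job_done())"
```

```text
the job is handed in; nothing more can be done
None
```

The job is handed in: by the last camera check the cup is home, its flange flat on the casting, and the drift stands released in its own hole; the hand-in gave no verdict.

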